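# Shut down the cake warmer and sort the cakes

### The job

Shut down the warming station: slide the flush lock in its slot fully towards the dial to release it, turn the dial until its pointer stands on the zero mark, then slide the lock fully back to the locked end. Clear all the cakes off it by kind, before, during or after that: loaves into the aluminium tray, cup cakes into the wooden tray, each standing upright flat on the tray's floor. Do not disturb the bowl, jar and pot behind.

Things in the scene. Friction and masses are not known exactly. Their poses are not given: they have to be found in the camera images.
- warmer: fixed warming station. Origin on the bench under the centre of its flat dark hot plate, 220 (x) by 360 (y) mm, 4 mm thick, on which the cakes stand. Joined to the plate's far edge is a white control box, x 110 to 210, y -180 to 180 mm, flat top at z = 55 mm, which carries the dial (axis at x 160, y 90) and the lock's slot
- lock (a joint): travel in m of the slide lock, a black nub flush in the slot: 0 = locked (nub at y = -72 mm in the warmer's frame, at the slot end with the printed black bar, away from the dial), 0.024 = released (y = -48, towards the dial). Pushed with a fingertip lowered into the slot beside it; 36 mm of slot is free behind the nub at either stop. About 2 N moves it; it stays where left
- slot (a point): centre of the slot's mouth in the box top (z = 55 mm); axes as the warmer's. The slot is a straight-sided recess 108 mm along y, 34 mm along x, 14 mm deep; its +y end is towards the dial
- lock_top (a point): centre of the top face of the lock's nub, level with the box top (z = 54.5 mm); the nub is 12 mm along the slot, 30 mm across it and 13 mm high; its axes are those of the warmer
- dial (a joint): angle in rad of the timer dial: 0 = white pointer on the long thick zero mark (along the warmer's +x, to the box's back edge); positive = turned clockwise seen from above. Starts between 0.8 and 2.3, is stopped only at -0.5 and 2.8, takes about 0.05 N m to turn and stays where left
- dial_grip (a point): on the dial's axis at gripping height, z = 85.5 mm, 9 mm below the dial's top. The dial is an upright black bar 14 mm thick and 56 mm long, from z = 62 to 94.5 mm, on a round foot of radius 26 mm and 6 mm high; the point's x axis runs along the bar to the pointer end
- sheet_tray: fixed shallow bare aluminium baking tray with a wire loop at each end, for the loaves; origin under its centre, 260 mm along x, 150 along y, 14 high, walls 5 and floor 5 mm thick. It stands to the left or to the right of the warmer
- wood_tray: fixed pale wooden tray for the cup cakes, on the other side; origin under its centre, 260 mm along x, 150 along y, 24 high, walls 5 and floor 5 mm thick
- loaf0: small loaf cake in a ribbed foil tin, may be absent; origin at the centre of its underside, tin 50 mm along x, 96 along y, straight sides 34 high, cake top at 42 mm; about 0.18 kg
- loaf1: small loaf cake in a ribbed foil tin, may be absent; origin at the centre of its underside, tin 50 mm along x, 96 along y, straight sides 34 high, cake top at 42 mm; about 0.18 kg
- loaf2: small loaf cake in a ribbed foil tin, may be absent; origin at the centre of its underside, tin 50 mm along x, 96 along y, straight sides 34 high, cake top at 42 mm; about 0.18 kg
- cup0: cup cake in a round foil cup, may be absent; origin at the centre of its underside, cup 54 mm across with sides 34 high, crust top about 54 mm; about 0.09 kg
- cup1: cup cake in a round foil cup, may be absent; origin at the centre of its underside, cup 54 mm across with sides 34 high, crust top about 54 mm; about 0.09 kg
- cup2: cup cake in a round foil cup, may be absent; origin at the centre of its underside, cup 54 mm across with sides 34 high, crust top about 54 mm; about 0.09 kg
- bowl: bystander: white ceramic bowl, 96 mm across, 50 high, origin under its centre; to be left alone
- canister: bystander: clear jar with a steel cap, 90 mm across, 130 high, origin under its centre; to be left alone
- pot: bystander: steel cooking pot, about 110 mm across, 75 high, origin under its centre; to be left alone

How it is judged (in metres and radians):
On the way, in this order (a step that is already met when the one before it is completed fails the run):
1. the lock is slid to released (value of joint lock above 0.019 m), for 0.2 s.
2. with the lock released, the dial is turned to zero (value of joint lock above 0.019 m and value of joint dial between -0.09 and 0.09 rad and velocity of joint dial between -0.2 and 0.2 rad/s), for 0.3 s.
3. with the dial on zero, the lock is slid back to locked (value of joint lock below 0.005 m and value of joint dial between -0.09 and 0.09 rad), for 0.2 s.
At the end, for the whole second after the job is handed in: Lock within 5 mm of its locked stop, dial within 0.09 rad of zero; every loaf at rest in the aluminium tray, every cup cake in the wooden tray (centre within 107 mm in x, 50 mm in y of the tray centre, underside under 15 mm above the tray origin, tilt under 0.2 rad) (all of step 3 and x of loaf0 in the frame of sheet_tray between -0.107 and 0.107 m and y of loaf0 in the frame of sheet_tray between -0.05 and 0.05 m and z of each of loaf0, loaf1, loaf2 in the frame of sheet_tray below 0.015 m and angle between each of loaf0, loaf1, loaf2, cup0, cup1, cup2's own z axis and vertical below 0.2 rad and linear speed of each of loaf0, loaf1, loaf2, cup0, cup1, cup2 below 0.03 m/s and x of loaf1 in the frame of sheet_tray between -0.107 and 0.107 m and y of loaf1 in the frame of sheet_tray between -0.05 and 0.05 m and x of loaf2 in the frame of sheet_tray between -0.107 and 0.107 m and y of loaf2 in the frame of sheet_tray between -0.05 and 0.05 m and x of cup0 in the frame of wood_tray between -0.107 and 0.107 m and y of cup0 in the frame of wood_tray between -0.05 and 0.05 m and z of each of cup0, cup1, cup2 in the frame of wood_tray below 0.015 m and x of cup1 in the frame of wood_tray between -0.107 and 0.107 m and y of cup1 in the frame of wood_tray between -0.05 and 0.05 m and x of cup2 in the frame of wood_tray between -0.107 and 0.107 m and y of cup2 in the frame of wood_tray between -0.05 and 0.05 m); the robot touches nothing.
It fails at once if the bowl, jar or pot is shifted by more than 30 mm (distance of any of bowl, canister, pot from where it was at the start of the episode above 0.03 m).
Of loaf0, loaf1, loaf2, cup0, cup1, cup2 only 4 to 6 are there at a start; the rules pass over those that are not, and their reading is None.
At some moment in a run one of cup0, cup1, cup2 may be knocked a few centimetres aside while the robot is not near it.
It also fails if it takes over 210 s, if anything falls off the work surface, if the arm or the gripper's body presses on something with over 40 N, if the wrist force passes 120 N, or if a joint passes its speed limit or range.

### The arm

A 6-joint arm with a two-finger parallel gripper is mounted at the origin on the work surface. World frame = base frame: x ahead of the robot, y to its left, z up, the work surface at z = 0. Lengths are in mm, angles in rad, forces in N, time in s.
With the tool pointing down it reaches from about 350 to 925 mm from the base axis. Payload 6.4 kg.
Tool frame: the origin (TCP) lies on the centre line of the jaws, within the pads' length; the fingertips stand 25 mm ahead of it and the grasp point (between the pads) lies 6 mm ahead of it; z points along the fingers, y is the line along which they close (so a half turn about z gives the same grasp; the last joint's range is limited). The gripper opens to 94 mm and grips with 3 to 60 N. Pads are 16 mm wide; open, the fingers measure 119 mm over their backs; the gripper's body (75 mm by 177 mm) begins 78 mm behind the grasp point.
Start: joints at [1.084, 0.245, 1.558, -0, 1.339, -0.174], TCP at [200.018, 618.471, 230.455] pointing down, gripper open.
Joint ranges: [-3.13, 3.13], [-1.02, 2.26], [0.13, 2.54], [-0.95, 4.09], [0.21, 2.88], [-2.74, 2.74]. Speed limits (rad/s): [2.57, 2.57, 3.14, 3.14, 3.14, 3.14].

### API

Orientations are given as a 3x3 rotation matrix whose columns are the frame's x, y, z axes.
In Python, from bench import manip gives the robot as it stands. The module is installed in compiled form; this text tells all that it offers.
- The arm moves only by the tool carry_out, never from a script. Its argument "moves" is one flat list of numbers, 7 for each row, row after row: the opening, from 0 (shut) to 1 (fully open), then the shift along the tool's x, y, z scaled (see below), then the turn, a rotation vector about the tool's x, y, z scaled (see below). In form: [claw, x, y, z, ax, ay, az, claw, x, y, z, ax, ay, az, ...]. A call has 1 to 20 rows; each row is the pose to reach, as a shift and turn from the pose commanded when the call began, along the tool's axes at that moment, turning the shorter way round; what a row does not reach only later rows make up. The controller multiplies each number of a shift by 60 cm and each number of a turn by pi rad. A row lasts 1/8 s, in which the tool goes at most 62.5 mm and 10.7 degrees, less where a joint would pass 70% of its speed; a pose out of reach is approached as far as the arm can. A call with a number of a shift or a turn outside -1 to 1 is refused whole. A call with a gripper value outside its range is refused whole. The fingers move at their own pace and stop on an object; "force" is the grip in N (left out, the last holds). Time passes only in rows, so rows that repeat a pose let the fingers close. It gives the time, the measured TCP pose, the force, the opening and the grip force at its end, in the units of the state.
- manip.observe(): the state, without advancing time (a new reading comes with each control period).
- manip.read_camera(name): name is "side" or "top" or "wrist"; returns a dict with "frame" (420x560x3 uint8, red, green, blue), "range_z" (420x560 float32, mm along the optical axis (not along the pixel's ray), 0 where there is no reading), "fx", "fy", "cx", "cy" (pixels), "origin" and "orientation" of the camera in the world; the wrist camera has in their place "hand_eye" (4x4, takes a point from camera to tool coordinates, whose origin is the TCP and whose axes are the flange's). Camera axes: x right, y down, z forward; pixel columns grow to the right and rows downward; lengths in mm; the calibration is good to about 2 mm. The wrist camera is an equidistant fisheye: a pixel r from the principal point sees the ray r / f radians off the axis. A picture is of the moment at which its call begins: read the wrist's pose just before it.
- manip.sign_off(): hands the job in; it is judged then, once.
The state is a dict: "t": time; "joints": joint angles; "dq": joint speeds; "joint_torque": joint torques, N m; "position": TCP position; "tool_rot": TCP orientation; "contact_force": force on the tool from outside, world axes, zero at the start; "ft_torque": the same for the moment, N m; "grip_width": finger opening in mm; "grasp_force": force on a finger pad.
Only numpy, scipy, OpenCV 4.12 (cv2) and the standard library are available. Lean on these libraries where they do the work, as an engineer would, in place of code of your own. Each camera call takes 0.05 s, during which the arm holds its last target. There are 200 camera calls.

## Working session

There is one attempt and no reset: what is moved stays moved. The work goes in short steps, Python scripts to look and compute and a tool call to move; the robot and the scene stay as the last step left them, time stands still between calls to the robot, and variables do not carry over. Pictures are saved under pics/ and viewed, at most 14 in all, crops included, and the job is handed in when it is done.

Besides the shell and the picture viewer there is one more tool, called after ">>>" as name(argument=value, ...) on one line, values as JSON. carry_out: Moves the arm, as the interface text tells. Shifts and turns lie within -1 to 1; 1 stands for 60 cm of shift or pi rad of turn. Its arguments: {"type":"object","properties":{"moves":{"type":"array"},"force":{"type":"number"}},"required":["moves"]}

```bash
mkdir -p pics; cat > h.py <<'E'
import numpy as np, cv2
from bench import manip
def cam(n):
    c=manip.read_camera(n); return c
def pts(c):
    h,w=c['range_z'].shape; v,u=np.mgrid[:h,:w]; z=c['range_z']
    P=np.stack([(u-c['cx'])/c['fx']*z,(v-c['cy'])/c['fy']*z,z],-1)
    return P@np.array(c['orientation']).T+np.array(c['origin'])
def save(n,f): cv2.imwrite('pics/'+n,cv2.cvtColor(f,cv2.COLOR_RGB2BGR))
E
python3 - <<'E'
from h import *
s=manip.observe(); print(s['t'],s['position'],np.round(s['tool_rot'],3).tolist(),s['grip_width'])
for n in('top','side'):
    c=cam(n); save(n+'0.png',c['frame']); np.savez(n+'0.npz',**c)
    print(n,c['origin'],np.round(c['orientation'],3).tolist(),c['fx'],c['cx'],c['cy'],(c['range_z']==0).mean())
E
```

```text
0.0 [199.7164712  617.97108174 229.34871693] [[-0.951, 0.308, -0.001], [0.308, 0.951, -0.002], [0.0, -0.002, -1.0]] 94.07093612099287
top [485.23451506 -10.21711416 984.01685449] [[0.003, -0.989, 0.146], [-0.999, 0.002, 0.034], [-0.034, -0.146, -0.989]] 380.6805763377896 285.07353404017795 211.6274512228066 0.004022108843537415
side [  48.33031771 -526.73158923  620.14974902] [[0.691, -0.411, 0.594], [-0.722, -0.386, 0.573], [-0.006, -0.825, -0.564]] 384.3843206337351 279.6032587723081 209.83037633413554 0.003898809523809524
```

View pics/top0.png

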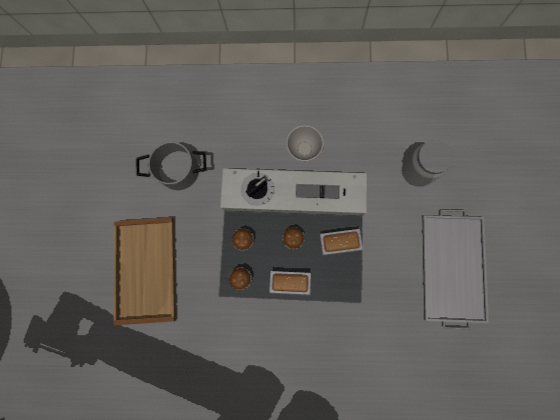

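View pics/side0.png

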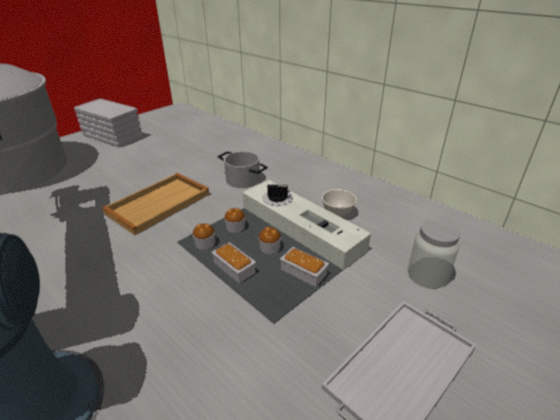

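The top view shows the box with the dial at (257,188), the nub at (323,191) and the black bar at (344,192). Cups are at (243,238), (293,238) and (240,278), and loaves at (341,241) and (290,283). The wood tray is on the left (+y) and the aluminium tray on the right. The side view agrees: all five cakes are upright.

```bash
cat >> h.py <<'E'
def ray(c,uv,z):
    uv=np.atleast_2d(np.asarray(uv,float)); o=np.array(c['origin'])
    d=np.c_[(uv[:,0]-c['cx'])/c['fx'],(uv[:,1]-c['cy'])/c['fy'],np.ones(len(uv))]@np.array(c['orientation']).T
    return (o+d*((z-o[2])/d[:,2])[:,None])[:,:2]
def rect(c,mask,z):
    """largest blob of mask -> min-area rectangle on plane z: centre, sizes, angle (rad) of long side"""
    cs,_=cv2.findContours(mask.astype(np.uint8),cv2.RETR_EXTERNAL,cv2.CHAIN_APPROX_NONE)
    k=max(cs,key=cv2.contourArea)[:,0]
    (x,y),(a,b),_=r=cv2.minAreaRect(ray(c,k,z).astype(np.float32))
    p=cv2.boxPoints(r); e=[p[1]-p[0],p[2]-p[1]]; e=max(e,key=np.linalg.norm)
    return np.array([x,y]),(max(a,b),min(a,b)),np.arctan2(e[1],e[0])%np.pi
def cakes(c):
    f=c['frame']; hsv=cv2.cvtColor(f,cv2.COLOR_RGB2HSV); H,S,V=cv2.split(hsv); P=pts(c)
    m=((H<22)&(S>120)&(V>50)&(P[...,2]>22)).astype(np.uint8)
    n,l,st,ce=cv2.connectedComponentsWithStats(m)
    for i in range(1,n):
        if st[i,4]<80: continue
        h=np.percentile(P[l==i][:,2],80)
        yield i,st[i],ce[i],h,rect(c,l==i,h-3),np.median(P[l==i],0)
E
python3 - <<'E'
from h import *
np.set_printoptions(precision=1,suppress=True)
c=dict(np.load('top0.npz')); P=pts(c); f=c['frame']; Z=P[...,2]
hsv=cv2.cvtColor(f,cv2.COLOR_RGB2HSV); H,S,V=cv2.split(hsv)
v,u=np.mgrid[:420,:560]
roi=lambda a,b,d,e:(u>=a)&(u<b)&(v>=d)&(v<e)
print('bench z',np.median(Z[320:340,400:500]),'box z',np.median(Z[200:208,250:350]), 'plate', np.median(Z[255:262,250:330]))
m=(V>110)&roi(210,375,160,220)
print('box',rect(c,m,55))
hb=(abs(Z-55)<12)&roi(210,375,160,220); print('box depth',rect(c,hb,55))
pl=(V<62)&roi(215,367,215,303); print('plate',rect(c,pl,4))
nub=(V<40)&roi(315,333,180,203);print('nub',rect(c,nub,54.5),nub.sum())
bar=(V<40)&roi(338,352,183,203);print('bar',rect(c,bar,55))
sl=(V<110)&roi(290,341,180,204);print('slot',rect(c,sl,55))
d=(V<40)&(Z>75)&roi(235,280,170,205);print('dial',rect(c,d,94.5),d.sum(), Z[roi(235,280,170,205)].max())
w=(S>70)&roi(105,185,210,330)&(Z>-20);print('wood',rect(c,w,24))
print('alu depth z', np.median(Z[250:290,440:470]))
for t in (100,120,140):
  a=(V>t)&roi(418,492,205,330); print('alu',t,rect(c,a,14))
for k in cakes(c): print('cake',k)
big=cv2.resize(f[160:310,215:375],None,fx=5,fy=4,interpolation=cv2.INTER_CUBIC)
save('crop0.png',np.clip(big*1.5,0,255).astype(np.uint8)[:600,:800])
E
```

```text
bench z 0.17288797052168547 box z 55.207133379696074 plate 4.0373500053106
box (array([673.3,  -6.9]), (382.931396484375, 107.35692596435547), np.float32(1.5267639))
box depth (array([676.3,   1. ]), (359.4774475097656, 102.12963104248047), np.float32(1.5324141))
plate (array([527.8,   7.8]), (356.302001953125, 194.98580932617188), np.float32(1.5446103))
nub (array([673.1, -68.6]), (27.839630126953125, 7.430050849914551), np.float32(3.1310215)) 27
bar (array([ 672.7, -124.1]), (12.60785961151123, 4.697591066360474e-06), np.float32(3.1218653))
slot (array([674.2, -58.2]), (106.97796630859375, 34.48741149902344), np.float32(1.5267136))
dial (array([678.1,  90.3]), (52.918575286865234, 17.7191104888916), np.float32(2.301348)) 125 984.0168544925473
wood (array([479.5, 378.8]), (261.1335754394531, 158.2197265625), np.float32(0.06794239))
alu depth z 4.9308542895803384
alu 100 (array([ 491.8, -400.8]), (314.7899475097656, 182.9208221435547), np.float32(3.0939078))
alu 120 (array([ 483.9, -394.6]), (252.81898498535156, 137.06959533691406), np.float32(3.1116538))Traceback (most recent call last):
  File "<stdin>", line 19, in <module>
  File "h.py", line 17, in rect
    k=max(cs,key=cv2.contourArea)[:,0]
      ~~~^^^^^^^^^^^^^^^^^^^^^^^^
ValueError: max() iterable argument is empty
```

```bash
python3 - <<'E'
from h import *
np.set_printoptions(precision=1,suppress=True)
c=dict(np.load('top0.npz')); f=c['frame']; P=pts(c); Z=P[...,2]
for k in cakes(c): print('cake',k[2],round(k[3],1),k[4],k[5])
v,u=np.mgrid[:420,:560]
roi=lambda a,b,d,e:(u>=a)&(u<b)&(v>=d)&(v<e)
a=roi(415,495,200,335)&(Z>3)&(Z<25); 
a=cv2.morphologyEx(a.astype(np.uint8),cv2.MORPH_OPEN,np.ones((9,9)));print('alu',rect(c,a,12))
# depth based: all things above plate
m=(Z>25)&(Z<70)&roi(222,365,218,300); n,l,st,ce=cv2.connectedComponentsWithStats(m.astype(np.uint8))
for i in range(1,n):
    if st[i,4]>50: h=np.percentile(Z[l==i],50); print('blob',ce[i],st[i,4],h,rect(c,l==i,h))
d=(Z>70)&(Z<110)&roi(235,280,165,205);print('dial',rect(c,d,94.5),d.sum())
big=cv2.resize(f[160:310,215:375],None,fx=5,fy=4,interpolation=cv2.INTER_CUBIC)
save('crop0.png',np.clip(big*1.5,0,255).astype(np.uint8)[:600,:800])
E
```

```text
cake [142.6 221.5] 26.2 (array([602.7, 389. ]), (146.23829650878906, 19.652986526489258), np.float32(1.7089939)) [603.4 388.4  24.6]
cake [242.1 238.8] 56.8 (array([555.3, 127.3]), (48.74205017089844, 48.141265869140625), np.float32(0.46702418)) [555.1 127.   53.1]
cake [293.  237.7] 56.7 (array([558.7,   2.3]), (48.97498321533203, 47.91251754760742), np.float32(0.20090966)) [557.8   2.1  53.5]
cake [341.1 241.5] 47.0 (array([ 550. , -115.4]), (83.89996337890625, 38.99248504638672), np.float32(1.7042855)) [ 548.9 -115.6   45.6]
cake [239.4 278.4] 56.3 (array([460.9, 131.7]), (47.86470031738281, 46.246646881103516), np.float32(0.016748581)) [460.7 132.1  53.6]
cake [289.7 282.2] 47.2 (array([450.2,   9.9]), (83.40599060058594, 38.71379852294922), np.float32(1.5293618)) [451.5   9.5  45.7]
cake [143.6 320.1] 26.2 (array([356.7, 373.4]), (148.19876098632812, 13.754544258117676), np.float32(1.6464217)) [356.5 368.7  24.7]Traceback (most recent call last):
  File "<stdin>", line 8, in <module>
  File "h.py", line 17, in rect
    k=max(cs,key=cv2.contourArea)[:,0]
      ~~~^^^^^^^^^^^^^^^^^^^^^^^^
ValueError: max() iterable argument is empty
```

```bash
cat >> h.py <<'E'
import json
W0=np.array([676.3,1.0]); YAW=-0.040   # control box centre (warmer x160,y0)
def wp(y,x=160):
    c,s=np.cos(YAW),np.sin(YAW); return W0+np.array([c*(x-160)-s*y,s*(x-160)+c*y])
def plan(T,start=None):
    """T: (x,y,z,phi,claw,nrows), phi = world angle of tool y. Prints scaled rows from the commanded pose."""
    s=manip.observe(); R=np.array(s['tool_rot']); ph=np.arctan2(R[1,1],R[0,1])
    C=start or json.load(open('cmd.json'))
    print('t %.1f meas'%s['t'],np.round(s['position'],1),round(ph,3),'cmd',np.round(C,3),'F',np.round(s['contact_force'],1),'w %.1f g %.1f'%(s['grip_width'],s['grasp_force']))
    if not T: return
    c,p=np.array(C[:3]),C[3]; y=np.array([np.cos(p),np.sin(p),0]); z=np.array([0,0,-1.]); x=np.cross(y,z)
    for t in T:
        d=(np.array(t[:3])-c)/600; a=-((t[3]-p+np.pi)%(2*np.pi)-np.pi)/np.pi
        print('%d x'%t[5],[t[4]]+[round(float(v),4) for v in (d@x,d@y,d@z)]+[0,0,round(float(a),4)])
    json.dump([float(v) for v in T[-1][:4]],open('cmd.json','w'))
E
python3 - <<'E'
from h import *
c=dict(np.load('top0.npz')); f=c['frame']; hsv=cv2.cvtColor(f,cv2.COLOR_RGB2HSV); V=hsv[...,2]
v,u=np.mgrid[:420,:560]
a=(V>120)&(u>=418)&(u<492)&(v>=205)&(v<330); print('alu floor',rect(c,a,5))
p=wp(-96); print(p,wp(90))
plan([(*p,110,1.53,0,18)],start=[200.018,618.471,230.455,1.2575])
E
```

```text
alu floor (array([ 483.86334229, -398.12667847]), (255.16468811035156, 138.3413543701172), np.float32(3.1116538))
[672.46102392 -94.92321024] [679.89904008  90.9280096 ]
t 0.1 meas [199.8 618.  229.5] 1.258 cmd [200.018 618.471 230.455   1.258] F [-0.2 -0.9  0.3] w 94.1 g 0.0
18 x [0, -1.1155, -0.8884, 0.2008, 0, 0, -0.0867]
```

>>> carry_out(moves=[0,-0.9,-0.7,0,0,0,-0.0867,0,-0.9,-0.7,0,0,0,-0.0867,0,-0.9,-0.7,0,0,0,-0.0867,0,-0.9,-0.7,0,0,0,-0.0867,0,-0.9,-0.7,0,0,0,-0.0867,0,-0.9,-0.7,0,0,0,-0.0867,0,-0.9,-0.7,0,0,0,-0.0867,0,-0.9,-0.7,0,0,0,-0.0867,0,-0.9,-0.7,0,0,0,-0.0867,0,-0.9,-0.7,0,0,0,-0.0867,0,-0.9,-0.7,0,0,0,-0.0867,0,-0.9,-0.7,0,0,0,-0.0867,0,-0.9,-0.7,0,0,0,-0.0867,0,-0.9,-0.7,0,0,0,-0.0867])

```text
t: 1.85
position: [583.8, 54.0, 230.2]
tool_rot: [[-0.999, 0.039, -0.001], [0.039, 0.999, 0.0], [0.001, 0.0, -1.0]]
contact_force: [0.2, -0.1, 0.5]
grip_width: 0.3
grasp_force: 0.0
```

```bash
cat >> h.py <<'E'
def cmd_from(C,row):
    p=C[3]; y=np.array([np.cos(p),np.sin(p),0]); z=np.array([0,0,-1.]); x=np.cross(y,z)
    q=np.array(C[:3])+600*(row[0]*x+row[1]*y+row[2]*z); return [*map(float,q),p-row[3]*np.pi]
E
python3 - <<'E'
from h import *
C=cmd_from([200.018,618.471,230.455,1.2575],[-.9,-.7,0,-.0867])
p=wp(-96)
plan([(*p,110,1.53,0,6)],start=C)
E
```

```text
t 1.9 meas [583.8  54.  230.2] 1.532 cmd [584.29   52.489 230.455   1.53 ] F [ 0.2 -0.1  0.5] w 0.3 g 0.0
6 x [0, -0.1569, -0.2395, 0.2008, 0, 0, -0.0]
```

>>> carry_out(moves=[0,-0.157,-0.24,0.2,0,0,0,0,-0.157,-0.24,0.2,0,0,0,0,-0.157,-0.24,0.2,0,0,0,0,-0.157,-0.24,0.2,0,0,0,0,-0.157,-0.24,0.2,0,0,0,0,-0.157,-0.24,0.2,0,0,0,0,-0.157,-0.24,0.2,0,0,0])

```text
t: 2.72
position: [673.2, -93.7, 111.9]
tool_rot: [[-0.999, 0.039, 0.002], [0.039, 0.999, -0.001], [-0.002, -0.0, -1.0]]
contact_force: [-0.4, 0.7, -0.8]
grip_width: 0.5
grasp_force: 0.0
```

```bash
python3 - <<'E'
from h import *
s=manip.observe(); R=s['tool_rot']; C=[*s['position'],float(np.arctan2(R[1][1],R[0][1]))]
p=wp(-96)
plan([(*p,85,1.53,0,3),(*p,72,1.53,0,4)],start=[float(v) for v in C])
E
```

```text
t 2.7 meas [673.2 -93.7 111.9] 1.532 cmd [673.174 -93.713 111.925   1.532] F [-0.4  0.7 -0.8] w 0.5 g 0.0
3 x [0, 0.0011, -0.0021, 0.0449, 0, 0, 0.0007]
4 x [0, 0.0011, -0.0021, 0.0665, 0, 0, 0.0007]
```

>>> carry_out(moves=[0,0.001,-0.002,0.03,0,0,0,0,0.001,-0.002,0.04,0,0,0,0,0.001,-0.002,0.045,0,0,0,0,0.001,-0.002,0.05,0,0,0,0,0.001,-0.002,0.055,0,0,0,0,0.001,-0.002,0.06,0,0,0,0,0.001,-0.002,0.065,0,0,0,0,0.001,-0.002,0.065,0,0,0])

```text
t: 3.72
position: [672.0, -96.1, 71.1]
tool_rot: [[-0.999, 0.04, -0.001], [0.04, 0.999, 0.0], [0.001, 0.0, -1.0]]
contact_force: [0.5, -0.8, -0.3]
grip_width: 0.4
grasp_force: 0.0
```

>>> carry_out(moves=[0,0,0.01,0,0,0,0,0,0,0.02,0,0,0,0,0,0,0.03,0,0,0,0,0,0,0.04,0,0,0,0,0,0,0.045,0,0,0,0,0,0,0.048,0,0,0,0,0,0,0.05,0,0,0,0,0,0,0.05,0,0,0,0,0,0,0.05,0,0,0,0])

```text
t: 4.85
position: [673.5, -66.2, 71.6]
tool_rot: [[-0.999, 0.041, 0.0], [0.041, 0.999, 0.0], [-0.0, 0.0, -1.0]]
contact_force: [-0.4, -0.6, 1.7]
grip_width: 0.7
grasp_force: 1.1
```

>>> carry_out(moves=[0,0,0.002,0,0,0,0,0,0,0.004,0,0,0,0,0,0,0.004,0,0,0,0,0,0,0.004,0,0,0,0])

```text
t: 5.35
position: [673.6, -63.8, 71.6]
tool_rot: [[-0.999, 0.04, 0.0], [0.04, 0.999, 0.0], [-0.0, 0.0, -1.0]]
contact_force: [-0.2, -1.3, 3.0]
grip_width: 0.6
grasp_force: 1.4
```

>>> carry_out(moves=[0,0,0.002,0,0,0,0,0,0,0.004,0,0,0,0,0,0,0.004,0,0,0,0,0,0,0.004,0,0,0,0])

```text
t: 5.85
position: [673.7, -62.4, 71.6]
tool_rot: [[-0.999, 0.04, 0.0], [0.04, 0.999, -0.002], [-0.0, -0.002, -1.0]]
contact_force: [0.2, -5.3, 2.3]
grip_width: 0.5
grasp_force: 2.7
```

>>> carry_out(moves=[0,0,-0.008,0,0,0,0,0,0,-0.008,0,0,0,0,0,0,-0.008,-0.1,0,0,0,0,0,-0.008,-0.2,0,0,0,1,0,-0.008,-0.2,0,0,0,1,0,0.2,-0.2,0,0,0,1,0,0.2,-0.2,0,0,0,1,0,0.2,-0.2,0,0,0,1,0,0.2,-0.2,0,0,0])

```text
t: 6.98
position: [677.8, 58.6, 189.9]
tool_rot: [[-0.999, 0.04, -0.002], [0.04, 0.999, 0.0], [0.002, -0.0, -1.0]]
contact_force: [0.6, -0.2, -0.7]
grip_width: 46.7
grasp_force: 0.0
```

```bash
python3 - <<'E'
from h import *
s=manip.observe(); print(s['position'],np.round(s['tool_rot'],3).tolist(),s['grip_width'])
c=cam('wrist'); print(np.round(c['hand_eye'],3).tolist(),c['fx'],c['cx'],c['cy'])
save('w1.png',np.clip(c['frame']*1.5,0,255).astype(np.uint8)); np.savez('w1.npz',R=s['tool_rot'],p=s['position'],**c)
E
```

```text
[677.75751882  58.55377742 189.91372175] [[-0.999, 0.04, -0.002], [0.04, 0.999, 0.0], [0.002, -0.0, -1.0]] 46.708280531557506
[[-0.0, -0.972, -0.235, 68.225], [1.0, -0.0, -0.0, -0.472], [0.0, -0.235, 0.972, -154.484], [0.0, 0.0, 0.0, 1.0]] 325.19226210127806 282.165381877837 207.11202473866214
```

View pics/w1.png

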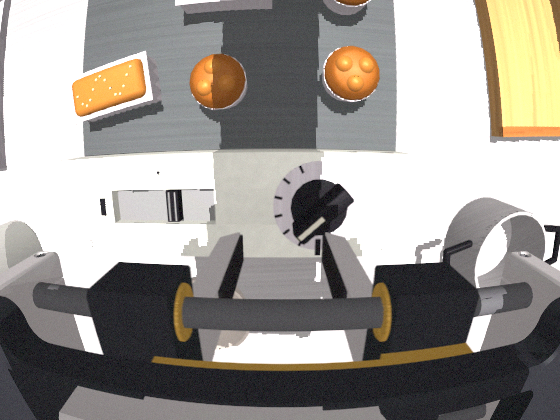

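The wrist view shows the nub at about (174,205) in the slot (cols 112-215). The dial bar is at (323,207) with its pointer running to (300,240), and the zero mark is at (318,245). I'll turn these into warmer coordinates.

```bash
cat >> h.py <<'E'
def wray(c,R,p,uv,z):
    uv=np.atleast_2d(np.asarray(uv,float)); d=uv-[c['cx'],c['cy']]; r=np.linalg.norm(d,axis=1); th=r/c['fx']
    v=np.c_[d/np.maximum(r,1e-9)[:,None]*np.sin(th)[:,None],np.cos(th)]
    E=np.array(c['hand_eye']); v=v@E[:3,:3].T@np.array(R).T; o=np.array(R)@E[:3,3]+p
    return o[:2]+v[:,:2]*((z-o[2])/v[:,2])[:,None]
E
python3 - <<'E'
from h import *
np.set_printoptions(precision=1,suppress=True)
c=dict(np.load('w1.npz')); V=c['frame'].max(2)
for n,(uv,z) in {'slotL':((112,205),55),'slotR':((215,206),55),'nubL':((168,191),54.5),'nubR':((181,191),54.5),'bar':((103,206),55),'zero':((318,245),55)}.items(): print(n,wray(c,c['R'],c['p'],uv,z))
a=V[180:225,105:225]; print('row191',V[191,105:225:1].tolist())
# dial outline/pointer
f=c['frame']; hsv=cv2.cvtColor(f,cv2.COLOR_RGB2HSV)
P=(V>110)
m=np.zeros(V.shape,bool); m[210:245,295:330]=True
b=(V[185:245,290:356]<25); print('nub rows', (V[180:225,160:190]<30).sum(0))
k=np.argwhere((V<30)&(np.add.outer(np.arange(420)*0,np.arange(560))>290)&(np.add.outer(np.arange(420)*0,np.arange(560))<356)&(np.add.outer(np.arange(420),np.arange(560)*0)>182)&(np.add.outer(np.arange(420),np.arange(560)*0)<232))[:,::-1]
q=wray(c,c['R'],c['p'],k,80); print('dial pix centre',q.mean(0))
plan([(*wp(90),130,0.73,1,6),(*wp(90),91.5,0.73,1,4)],start=[677.7,58.6,190,1.531])
E
```

```text
slotL [[ 670.1 -113.4]]
slotR [[675.6  -4.3]]
nubL [[659.3 -49.4]]
nubR [[660.  -36.2]]
bar [[ 670.7 -124.7]]
zero [[717.6  90.4]]
row191 [239, 238, 238, 239, 239, 237, 194, 109, 111, 107, 105, 105, 97, 120, 135, 136, 139, 143, 142, 143, 143, 145, 145, 144, 144, 145, 143, 115, 77, 92, 92, 92, 96, 94, 99, 99, 101, 103, 104, 107, 103, 106, 104, 130, 145, 146, 145, 147, 146, 143, 144, 145, 142, 147, 146, 146, 143, 145, 145, 144, 120, 42, 33, 28, 33, 30, 32, 29, 30, 34, 37, 31, 27, 12, 19, 15, 90, 145, 147, 148, 149, 147, 147, 147, 147, 144, 146, 147, 146, 147, 146, 146, 148, 149, 148, 147, 149, 148, 147, 149, 150, 148, 148, 145, 147, 149, 150, 147, 166, 210, 192, 134, 134, 133, 132, 134, 133, 133, 134, 133]
nub rows [ 0  0  0  0  0  0  0  0  1  1  1  1  4  1  1  1  1  4 20 31 30 22  5  0
  0  0  0  0  0  0]
dial pix centre [674.   84.6]
t 7.0 meas [678.   57.8 190.3] 1.53 cmd [677.7  58.6 190.    1.5] F [-0.3 -0.6 -0.2] w 51.0 g 0.0
6 x [1, -0.0015, 0.054, 0.1, 0, 0, 0.255]
4 x [1, -0.0015, 0.054, 0.1642, 0, 0, 0.255]
```

>>> carry_out(moves=[1,-0.0015,0.054,0.05,0,0,0.255,1,-0.0015,0.054,0.05,0,0,0.255,1,-0.0015,0.054,0.05,0,0,0.255,1,-0.0015,0.054,0.05,0,0,0.255,1,-0.0015,0.054,0.05,0,0,0.255,1,-0.0015,0.054,0.1,0,0,0.255,1,-0.0015,0.054,0.14,0,0,0.255,1,-0.0015,0.054,0.164,0,0,0.255,1,-0.0015,0.054,0.164,0,0,0.255])

```text
t: 8.15
position: [680.0, 89.9, 91.7]
tool_rot: [[-0.665, 0.747, -0.003], [0.747, 0.665, 0.0], [0.002, -0.002, -1.0]]
contact_force: [0.4, 0.9, 0.4]
grip_width: 93.8
grasp_force: 0.0
```

>>> carry_out(moves=[0,0,0,0,0,0,0,0,0,0,0,0,0,0,0,0,0,0,0,0,0,0,0,0,0,0,0,0,0,0,0,0,0,0,0,0,0,0,0,0,0,0,0,0,0,0,0,0,0,0,0,0,0,0,0,0], force=20)

```text
t: 9.15
position: [680.7, 90.8, 93.0]
tool_rot: [[-0.666, 0.746, -0.0], [0.746, 0.666, 0.0], [0.0, -0.0, -1.0]]
contact_force: [-0.2, -0.0, -0.3]
grip_width: 17.6
grasp_force: 0.0
```

>>> carry_out(moves=[0,0,0,0,0,0,0,0,0,0,0,0,0,0,0,0,0,0,0,0,0,0,0,0,0,0,0,0])

```text
t: 9.65
position: [680.8, 90.9, 93.0]
tool_rot: [[-0.666, 0.746, 0.0], [0.746, 0.666, 0.0], [-0.0, 0.0, -1.0]]
contact_force: [1.3, 0.9, -0.6]
grip_width: 14.2
grasp_force: 19.9
```

```bash
python3 - <<'E'
from h import *
plan([])
E
```

```text
t 9.7 meas [680.8  90.9  93. ] 0.729 cmd [679.899  90.928  91.5     0.73 ] F [ 1.3  0.9 -0.6] w 14.2 g 19.9
```

>>> carry_out(moves=[0,0,0,0,0,0,-0.04,0,0,0,0,0,0,-0.08,0,0,0,0,0,0,-0.12,0,0,0,0,0,0,-0.16,0,0,0,0,0,0,-0.2,0,0,0,0,0,0,-0.24,0,0,0,0,0,0,-0.255,0,0,0,0,0,0,-0.255,0,0,0,0,0,0,-0.255,0,0,0,0,0,0,-0.255,0,0,0,0,0,0,-0.255])

```text
t: 11.02
position: [681.0, 91.6, 93.1]
tool_rot: [[-0.999, 0.041, 0.001], [0.041, 0.999, 0.001], [-0.001, 0.001, -1.0]]
contact_force: [4.2, 4.9, -2.1]
grip_width: 14.0
grasp_force: 19.9
```

```bash
python3 - <<'E'
from h import *
plan([])
s=manip.observe(); c=cam('wrist'); save('w2.png',np.clip(cv2.resize(c['frame'][170:270,235:415],None,fx=4,fy=4,interpolation=cv2.INTER_CUBIC)*1.5,0,255).astype(np.uint8)); np.savez('w2.npz',R=s['tool_rot'],p=s['position'],**c)
E
```

```text
t 11.0 meas [681.   91.6  93.1] 1.53 cmd [679.899  90.928  91.5     0.73 ] F [ 4.2  4.9 -2.1] w 14.0 g 19.9
```

View pics/w2.png

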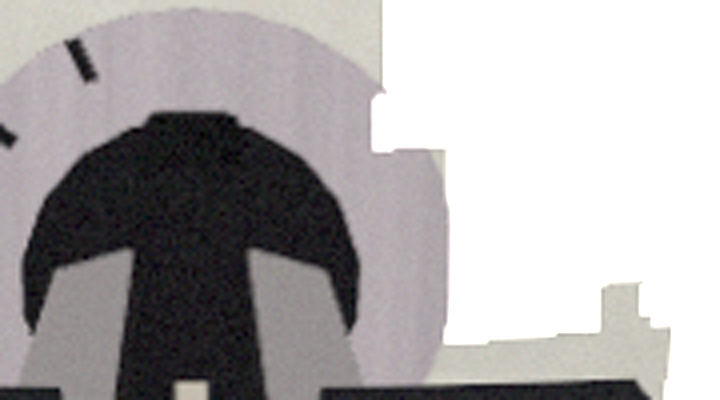

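The crop shows the bar held square between the pads, with the pointer's white line running back along the box's +x. I'll release and lift.

>>> carry_out(moves=[0.6,0,0,0,0,0,0,0.6,0,0,0,0,0,0,0.6,0,0,0,0,0,0,0.6,0,0,0,0,0,0,0.6,0,0,0,0,0,0,0.6,0,0,-0.05,0,0,0,0.6,0,0,-0.1,0,0,0,0,0,-0.19,-0.1,0,0,0,0,0,-0.19,-0.1,0,0,0,0,0,-0.19,-0.1,0,0,0,0,0,-0.19,-0.1,0,0,0,0,0,-0.19,-0.1,0,0,0,0,0,-0.19,-0.1,0,0,0])

```text
t: 12.7
position: [676.1, -21.9, 153.0]
tool_rot: [[-0.999, 0.039, -0.0], [0.039, 0.999, 0.0], [0.0, 0.0, -1.0]]
contact_force: [0.9, 0.1, 1.0]
grip_width: 1.1
grasp_force: 0.0
```

```bash
python3 - <<'E'
from h import *
np.set_printoptions(precision=2,suppress=True)
s=manip.observe(); c=cam('wrist'); save('w3.png',np.clip(c['frame']*1.5,0,255).astype(np.uint8)); np.savez('w3.npz',R=s['tool_rot'],p=s['position'],**c)
R=s['tool_rot']; plan([(*wp(-24),85,1.53,0,3),(*wp(-24),71.5,1.53,0,4)],start=[*map(float,s['position']),1.53])
E
```

```text
t 12.8 meas [676.1 -22.  153. ] 1.532 cmd [676.09 -21.87 152.96   1.53] F [-0.2  0.4 -0.4] w 0.7 g 0.0
3 x [0, 0.0012, -0.0019, 0.1133, 0, 0, -0.0]
4 x [0, 0.0012, -0.0019, 0.1358, 0, 0, -0.0]
```

View pics/w3.png

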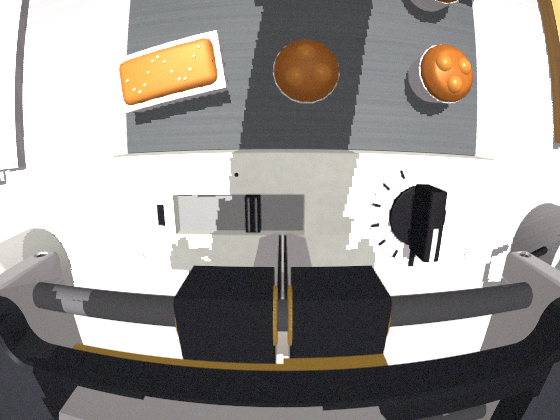

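The nub stands at (253,213), released. The dial bar at (430,222) points straight back. I'll descend on the dial side.

>>> carry_out(moves=[0,0.001,-0.002,0.07,0,0,0,0,0.001,-0.002,0.1,0,0,0,0,0.001,-0.002,0.11,0,0,0,0,0.001,-0.002,0.118,0,0,0,0,0.001,-0.002,0.124,0,0,0,0,0.001,-0.002,0.13,0,0,0,0,0.001,-0.002,0.135,0,0,0,0,0.001,-0.002,0.135,0,0,0])

```text
t: 13.75
position: [675.3, -24.3, 71.9]
tool_rot: [[-0.999, 0.04, -0.0], [0.04, 0.999, 0.0], [0.0, 0.0, -1.0]]
contact_force: [-0.3, 0.2, 0.2]
grip_width: 0.3
grasp_force: 0.0
```

>>> carry_out(moves=[0,0,-0.01,0,0,0,0,0,0,-0.02,0,0,0,0,0,0,-0.03,0,0,0,0,0,0,-0.04,0,0,0,0,0,0,-0.046,0,0,0,0,0,0,-0.05,0,0,0,0,0,0,-0.052,0,0,0,0,0,0,-0.052,0,0,0,0])

```text
t: 14.75
position: [674.3, -54.3, 72.1]
tool_rot: [[-0.999, 0.04, 0.0], [0.04, 0.999, 0.002], [-0.0, 0.002, -1.0]]
contact_force: [-0.1, 5.9, 2.2]
grip_width: 0.3
grasp_force: 2.5
```

>>> carry_out(moves=[0,0,-0.0537,0,0,0,0,0,0,-0.0537,0,0,0,0,0,0,0,0,0,0,0,0,0,0,0,0,0,0,0,0,0,-0.1,0,0,0,0.5,0,0,-0.2,0,0,0,1,0.3,0.2,-0.25,0,0,0,1,0.6,0.5,-0.25,0,0,0,1,0.6,0.5,-0.25,0,0,0,1,0.6,0.5,-0.25,0,0,0,1,0.6,0.5,-0.25,0,0,0,1,0.6,0.5,-0.25,0,0,0,1,0.6,0.5,-0.25,0,0,0,1,0.6,0.5,-0.25,0,0,0])

```text
t: 16.5
position: [324.9, 259.8, 222.3]
tool_rot: [[-0.999, 0.038, 0.002], [0.038, 0.999, -0.001], [-0.002, -0.001, -1.0]]
contact_force: [-0.4, 0.5, -0.2]
grip_width: 87.0
grasp_force: 0.0
```

```bash
python3 - <<'E'
from h import *
np.set_printoptions(precision=1,suppress=True)
plan([])
c=cam('top'); save('top1.png',c['frame']); np.savez('top1.npz',**c)
for k in cakes(c): print('cake',k[2],round(k[3],1),k[4][:2],round(float(k[4][2]),3))
E
```

```text
t 16.5 meas [324.9 259.8 222.3] 1.533 cmd [675.3 -23.   71.5   1.5] F [-0.4  0.5 -0.2] w 87.0 g 0.0
cake [143.4 221.3] 26.1 (array([602.9, 389. ]), (146.09312438964844, 12.89973258972168)) 1.649
cake [242.1 238.9] 56.7 (array([555.5, 126.8]), (48.808658599853516, 47.04949951171875)) 0.484
cake [292.9 237.6] 56.7 (array([558.4,   2.8]), (48.47528076171875, 46.71971893310547)) 2.355
cake [341.1 241.5] 47.2 (array([ 549.9, -115.4]), (83.8840560913086, 38.79744338989258)) 1.707
cake [239.4 278.4] 56.6 (array([460.9, 131.6]), (47.85110855102539, 46.23354721069336)) 0.017
cake [289.6 282. ] 46.9 (array([450.2,   9.9]), (83.42994689941406, 38.61308288574219)) 1.529
cake [143.  320.2] 26.2 (array([356.2, 373.4]), (148.06785583496094, 14.904424667358398)) 1.612
```

View pics/top1.png

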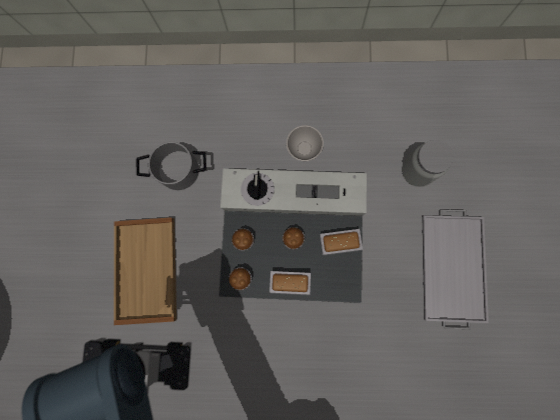

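The cakes are where they were. The nub is now at about (314,191), which looks like the released end. My first row of that last move also had a wrong shift in it (-0.0537). I'll measure the nub.

```bash
python3 - <<'E'
from h import *
np.set_printoptions(precision=1,suppress=True)
for n in ('top0','top1'):
    c=dict(np.load(n+'.npz')); V=c['frame'].max(2); Z=pts(c)[...,2]
    print(n,V[188:194,294:348].mean(0).astype(int).tolist()); print(np.round(np.median(Z[186:196,294:348],0)).astype(int).tolist())
    print(ray(c,[(296,191),(314,191),(323,191),(340,191)],55))
c=cam('side'); np.savez('side1.npz',**c); 
o=dict(np.load('side0.npz'))
a=np.vstack([cv2.resize(x['frame'][180:270,240:370],None,fx=4,fy=3.2,interpolation=cv2.INTER_CUBIC) for x in (o,c)])
save('side1.png',np.clip(a*1.6,0,255).astype(np.uint8)[:600])
E
```

```text
top0 [139, 121, 82, 83, 83, 83, 83, 82, 82, 84, 83, 83, 83, 82, 82, 83, 83, 83, 82, 84, 83, 83, 82, 83, 83, 65, 43, 49, 27, 36, 53, 74, 82, 82, 82, 83, 82, 83, 82, 82, 81, 82, 82, 82, 77, 110, 141, 141, 128, 79, 31, 86, 128, 140]
[55, 55, 44, 42, 44, 42, 41, 42, 43, 41, 41, 42, 42, 41, 42, 42, 42, 42, 42, 42, 40, 41, 43, 42, 42, 42, 55, 55, 55, 55, 54, 42, 41, 42, 42, 43, 42, 40, 42, 42, 42, 43, 43, 42, 43, 41, 56, 54, 55, 55, 55, 55, 54, 56]
[[ 674.5   -5.4]
 [ 674.3  -50. ]
 [ 674.2  -72.3]
 [ 674.  -114.3]]
top1 [143, 125, 85, 85, 85, 84, 85, 85, 86, 85, 85, 85, 85, 84, 85, 85, 86, 71, 44, 39, 31, 44, 53, 64, 85, 85, 84, 84, 86, 85, 85, 85, 85, 84, 85, 84, 84, 85, 85, 84, 84, 84, 85, 84, 80, 113, 144, 144, 130, 81, 32, 89, 132, 144]
[56, 55, 44, 42, 42, 41, 41, 41, 43, 42, 42, 41, 44, 42, 42, 42, 41, 42, 42, 54, 54, 55, 54, 54, 42, 42, 42, 41, 41, 42, 43, 42, 41, 42, 41, 42, 41, 42, 42, 42, 43, 42, 42, 42, 42, 42, 54, 55, 55, 56, 57, 56, 55, 56]
[[ 674.5   -5.4]
 [ 674.3  -50. ]
 [ 674.2  -72.3]
 [ 674.  -114.3]]
```

View pics/side1.png

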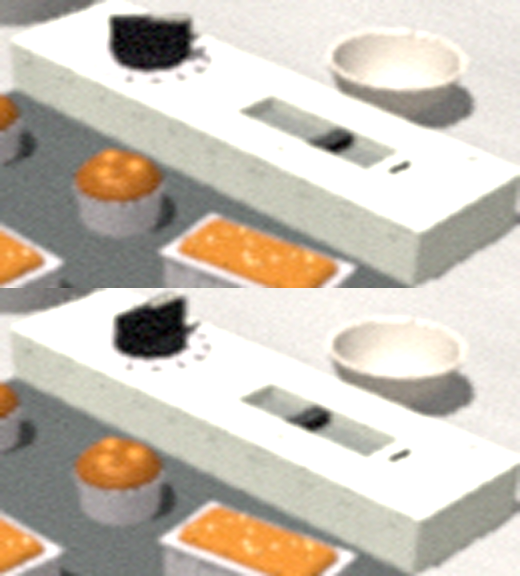

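The nub is back at about y -52 (lock ≈ 0.020): my mistaken overshoot must have dragged it. The dial still reads zero, so I'll redo the locking push.

```bash
python3 - <<'E'
from h import *
s=manip.observe(); R=s['tool_rot']
c=dict(np.load('top1.npz')); Z=pts(c)[...,2]; v,u=np.mgrid[:420,:560]
m=(Z>75)&(Z<110)&(u>=235)&(u<280)&(v>=165)&(v<205); print('dial',rect(c,m,94.5),m.sum())
plan([(*wp(-24),120,1.53,0,12)],start=[*map(float,s['position']),1.532])
E
```

```text
dial (array([679.0760498 ,  89.65344238]), (58.86975860595703, 15.905183792114258), np.float32(3.092918)) 157
t 16.6 meas [325.1 259.9 222.3] 1.535 cmd [325.096 259.891 222.282   1.532] F [-0.7 -0.3 -0.6] w 93.1 g 0.0
12 x [0, -0.6016, -0.4485, 0.1705, 0, 0, 0.0006]
```

>>> carry_out(moves=[0,-0.6,-0.45,0,0,0,0,0,-0.6,-0.45,0,0,0,0,0,-0.6,-0.45,0,0,0,0,0,-0.6,-0.45,0,0,0,0,0,-0.6,-0.45,0,0,0,0,0,-0.6,-0.45,0,0,0,0,0,-0.6,-0.45,0,0,0,0,0,-0.6,-0.45,0.1,0,0,0,0,-0.6,-0.45,0.17,0,0,0,0,-0.6,-0.45,0.17,0,0,0,0,-0.6,-0.45,0.17,0,0,0,0,-0.6,-0.45,0.17,0,0,0])

```text
t: 18.1
position: [677.1, -26.0, 123.3]
tool_rot: [[-0.999, 0.04, 0.005], [0.04, 0.999, -0.001], [-0.005, -0.001, -1.0]]
contact_force: [0.6, -0.1, 0.4]
grip_width: 0.4
grasp_force: 0.0
```

```bash
python3 - <<'E'
from h import *
s=manip.observe(); plan([(*wp(-24),72,1.53,0,4)],start=[*map(float,s['position']),1.532])
E
```

```text
t 18.1 meas [677.1 -26.  123.3] 1.531 cmd [677.083 -26.013 123.271   1.532] F [ 0.6 -0.1  0.4] w 0.4 g 0.0
4 x [0, 0.0031, 0.0049, 0.0855, 0, 0, 0.0006]
```

>>> carry_out(moves=[0,0.002,0.004,0.04,0,0,0,0,0.002,0.004,0.055,0,0,0,0,0.002,0.004,0.065,0,0,0,0,0.002,0.004,0.072,0,0,0,0,0.002,0.004,0.078,0,0,0,0,0.002,0.004,0.085,0,0,0,0,0.002,0.004,0.085,0,0,0])

```text
t: 18.98
position: [674.1, -23.0, 68.7]
tool_rot: [[-0.999, 0.04, -0.001], [0.04, 0.999, 0.0], [0.001, 0.0, -1.0]]
contact_force: [0.9, -0.2, 0.3]
grip_width: 0.5
grasp_force: 0.0
```

>>> carry_out(moves=[0,0,-0.01,0,0,0,0,0,0,-0.02,0,0,0,0,0,0,-0.03,0,0,0,0,0,0,-0.04,0,0,0,0,0,0,-0.045,0,0,0,0,0,0,-0.048,0,0,0,0,0,0,-0.048,0,0,0,0,0,0,-0.048,0,0,0,0])

```text
t: 19.98
position: [673.3, -51.8, 69.2]
tool_rot: [[-0.999, 0.04, 0.0], [0.04, 0.999, -0.0], [-0.0, -0.0, -1.0]]
contact_force: [1.2, 1.3, 1.2]
grip_width: 0.5
grasp_force: 0.8
```

>>> carry_out(moves=[0,0,-0.002,0,0,0,0,0,0,-0.004,0,0,0,0,0,0,-0.005,0,0,0,0,0,0,-0.005,0,0,0,0,0,0,-0.005,0,0,0,0])

```text
t: 20.6
position: [673.3, -52.2, 69.3]
tool_rot: [[-0.999, 0.04, 0.001], [0.04, 0.999, 0.004], [-0.0, 0.004, -1.0]]
contact_force: [1.9, 9.4, 1.7]
grip_width: 0.3
grasp_force: 5.0
```

>>> carry_out(moves=[0,0,0.01,0,0,0,0,0,0,0.015,0,0,0,0,0,0,0.015,-0.05,0,0,0,0,0,0.015,-0.15,0,0,0,0.85,0,0.015,-0.15,0,0,0,0.85,0.367,0.297,-0.15,0,0,0,0.85,0.367,0.297,-0.15,0,0,0,0.85,0.367,0.297,-0.15,0,0,0,0.85,0.367,0.297,-0.15,0,0,0,0.85,0.367,0.297,-0.15,0,0,0,0.85,0.367,0.297,-0.15,0,0,0,0.85,0.367,0.297,-0.15,0,0,0])

```text
t: 22.1
position: [460.7, 131.6, 158.8]
tool_rot: [[-0.999, 0.041, -0.0], [0.041, 0.999, -0.0], [0.0, -0.001, -1.0]]
contact_force: [0.0, 0.3, 0.6]
grip_width: 77.1
grasp_force: 0.0
```

```bash
cat >> h.py <<'E'
def wcups(z=53):
    s=manip.observe(); c=cam('wrist'); f=c['frame']; H,S,V=cv2.split(cv2.cvtColor(f,cv2.COLOR_RGB2HSV))
    m=((H<22)&(S>150)&(V>40)).astype(np.uint8); m=cv2.morphologyEx(m,cv2.MORPH_CLOSE,np.ones((5,5))); n,l,st,ce=cv2.connectedComponentsWithStats(m)
    for i in range(1,n):
        if st[i,4]>400:
            cs,_=cv2.findContours((l==i).astype(np.uint8),cv2.RETR_EXTERNAL,cv2.CHAIN_APPROX_NONE); k=cs[0][:,0]
            q=wray(c,s['tool_rot'],s['position'],k,46).astype(np.float32); (x,y),(a,b),_=cv2.minAreaRect(q); print('w',ce[i].round(),st[i,4],np.round((x,y,a,b),1))
    return s,c
def here():
    s=manip.observe(); R=s['tool_rot']; return [*map(float,s['position']),float(np.arctan2(R[1][1],R[0][1]))]
E
python3 - <<'E'
from h import *
s,c=wcups(); save('w4.png',c['frame'])
t=cam('top')
for k in cakes(t): print('top',k[2].round(),round(k[3],1),k[4][:2],round(float(k[4][2]),3))
plan([(461,131.5,33,1.57,.85,1)],start=here())
V=t['frame'].max(2); print(V[188:194,294:348].mean(0).astype(int).tolist())
E
```

```text
w [500.  98.] 1166 [357.9 352.9  11.1 141.4]
w [284. 207.] 2788 [457.6 132.6  51.   50.6]
w [152. 202.] 3675 [447.9  12.2  85.9  40. ]
w [129. 305.] 762 [556.6 -29.8  31.9  79.2]
w [437. 307.] 704 [571.4 285.2  73.4  27.9]
w [283. 291.] 668 [535.9 129.1  47.7  17.1]
w [382. 357.] 2117 [632.3 238.7 370.3  17.8]
top [143. 221.] 26.2 (array([602.48815918, 387.73834229]), (148.386474609375, 13.18828296661377)) 1.641
top [293. 238.] 56.5 (array([558.99475098,   2.14530754]), (48.91065979003906, 46.52510452270508)) 1.572
top [242. 239.] 58.8 (array([555.29125977, 126.01701355]), (32.64114761352539, 31.65983772277832)) 2.637
top [341. 241.] 47.1 (array([ 549.85803223, -115.42689514]), (83.8921890258789, 38.6766242980957)) 1.704
top [290. 282.] 47.0 (array([450.15997314,   9.93928146]), (83.42466735839844, 38.722469329833984)) 1.529
top [131. 321.] 26.1 (array([353.99981689, 404.63345337]), (85.52191925048828, 11.246077537536621)) 1.642
t 22.2 meas [461.  131.3 158.9] 1.529 cmd [461.007 131.347 158.911   1.529] F [ 0.6 -0.  -0. ] w 80.1 g 0.0
1 x [0.85, 0.0, 0.0003, 0.2099, 0, 0, -0.013]
[146, 127, 88, 89, 88, 87, 88, 87, 89, 88, 88, 88, 88, 88, 87, 88, 87, 87, 88, 88, 87, 87, 88, 89, 87, 71, 43, 45, 27, 42, 53, 69, 88, 87, 87, 87, 88, 87, 88, 87, 87, 87, 87, 88, 82, 116, 148, 148, 134, 84, 33, 92, 135, 147]
```

View pics/w4.png

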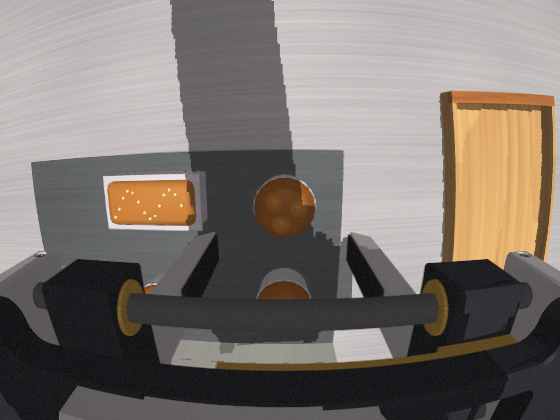

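The cup sits at (284,207) between the open fingers, and the nub profile in the top view matches the locked one from the start. I'll grasp this cup.

>>> carry_out(moves=[0.85,0,0,0.1,0,0,0,0.85,0,0,0.17,0,0,0,0.85,0,0,0.2,0,0,0,0.85,0,0,0.21,0,0,0,0.85,0,0,0.21,0,0,0,0.2,0,0,0.21,0,0,0,0.2,0,0,0.21,0,0,0,0.2,0,0,0.21,0,0,0,0.2,0,0,0.21,0,0,0,0.2,0,0,0.21,0,0,0,0.2,0,0,0.21,0,0,0,0.2,0,0,0.18,0,0,0,0.2,0,0,0.06,0,0,0,0.2,0,0,0.06,0,0,0], force=12)

```text
t: 23.95
position: [462.8, 132.3, 126.8]
tool_rot: [[-0.999, 0.04, 0.008], [0.04, 0.999, 0.0], [-0.008, 0.001, -1.0]]
contact_force: [-0.2, -1.3, -1.3]
grip_width: 54.2
grasp_force: 12.0
```

```bash
cat >> h.py <<'E'
def wood(x,y=0): c,s=np.cos(.07),np.sin(.07); return (480+c*x-s*y,382+s*x+c*y)
def alu(x,y=0): c,s=np.cos(-.03),np.sin(-.03); return (484-1+c*x-s*y,-398+s*x+c*y)
E
python3 - <<'E'
from h import *
plan([(*wood(-75),120,1.6,.2,8),(*wood(-75),35,1.6,.2,5)],start=here())
E
```

```text
t 23.9 meas [462.8 132.3 126.8] 1.531 cmd [462.766 132.297 126.83    1.531] F [-0.2 -1.3 -1.3] w 54.2 g 12.0
8 x [0.2, 0.1123, 0.4032, 0.0114, 0, 0, -0.0221]
5 x [0.2, 0.1123, 0.4032, 0.1531, 0, 0, -0.0221]
```

>>> carry_out(moves=[0.2,0.11,0.403,0,0,0,-0.022,0.2,0.11,0.403,0,0,0,-0.022,0.2,0.11,0.403,0,0,0,-0.022,0.2,0.11,0.403,0,0,0,-0.022,0.2,0.11,0.403,0,0,0,-0.022,0.2,0.11,0.403,0,0,0,-0.022,0.2,0.11,0.403,0.07,0,0,-0.022,0.2,0.11,0.403,0.12,0,0,-0.022,0.2,0.11,0.403,0.14,0,0,-0.022,0.2,0.11,0.403,0.146,0,0,-0.022,0.2,0.11,0.403,0.146,0,0,-0.022,0.72,0.11,0.403,0.146,0,0,-0.022,0.72,0.11,0.403,0.146,0,0,-0.022,0.72,0.11,0.403,0.146,0,0,-0.022,0.72,0.11,0.403,0.146,0,0,-0.022,0.72,0.11,0.403,0.1,0,0,-0.022,0.72,0.11,0.403,0.0,0,0,-0.022,0.72,0.11,0.403,0.0,0,0,-0.022])

```text
t: 26.2
position: [407.1, 378.5, 128.4]
tool_rot: [[-1.0, -0.029, 0.009], [-0.029, 1.0, 0.005], [-0.009, 0.005, -1.0]]
contact_force: [-1.3, 1.1, 0.7]
grip_width: 67.7
grasp_force: 0.0
```

```bash
python3 - <<'E'
from h import *
plan([(555.5,126.8,130,1.53,.85,8)],start=here())
E
```

```text
t 26.2 meas [407.1 378.5 128.4] 1.6 cmd [407.084 378.451 128.4     1.6  ] F [-1.3  1.1  0.7] w 67.7 g 0.0
8 x [0.85, -0.2351, -0.4264, -0.0027, 0, 0, 0.0222]
```

>>> carry_out(moves=[0.85,-0.235,-0.426,-0.03,0,0,0.022,0.85,-0.235,-0.426,-0.03,0,0,0.022,0.85,-0.235,-0.426,-0.03,0,0,0.022,0.85,-0.235,-0.426,-0.03,0,0,0.022,0.85,-0.235,-0.426,-0.03,0,0,0.022,0.85,-0.235,-0.426,-0.03,0,0,0.022,0.85,-0.235,-0.426,-0.03,0,0,0.022,0.85,-0.235,-0.426,-0.03,0,0,0.022,0.85,-0.235,-0.426,-0.03,0,0,0.022])

```text
t: 27.32
position: [551.7, 126.0, 140.8]
tool_rot: [[-0.999, 0.039, -0.0], [0.039, 0.999, 0.0], [0.0, 0.0, -1.0]]
contact_force: [0.0, -0.4, 0.1]
grip_width: 80.0
grasp_force: 0.0
```

```bash
python3 - <<'E'
from h import *
wcups()
t=cam('top')
for k in cakes(t): print('top',k[2].round(),round(k[3],1),k[4][:2],round(float(k[4][2]),3))
plan([(555.5,126.8,33,1.53,.85,8)],start=here())
E
```

```text
w [505.  14.] 1272 [365.4 350.6  15.2 141.4]
w [534.  56.] 1606 [404.1 374.3  56.9  53.9]
w [141. 100.] 4400 [450.5  12.6  85.3  40. ]
w [286. 219.] 3123 [554.2 128.1  50.2  51.5]
w [ 45. 220.] 2326 [ 548.2 -111.9   40.    89.4]
w [142. 227.] 2439 [557.5   3.4  51.7  51.9]
w [513. 245.] 1112 [591.5 362.   14.7 132.6]
w [122. 307.] 696 [638.8 -32.3  26.5  68.8]
w [443. 306.] 688 [650.9 275.6  68.3  26.4]
w [387. 357.] 2079 [706.5 232.8 345.4  16.3]
top [140. 222.] 26.1 (array([602.10974121, 396.77331543]), (130.5672607421875, 12.439743995666504)) 1.65
top [293. 238.] 56.7 (array([558.37316895,   2.75368881]), (48.460269927978516, 46.72015380859375)) 2.355
top [341. 242.] 47.1 (array([ 549.8348999 , -115.23959351]), (83.50941467285156, 38.678035736083984)) 1.704
top [289. 282.] 47.2 (array([450.1696167 ,   9.99391174]), (83.52519989013672, 38.71452713012695)) 1.529
top [140. 301.] 57.5 (array([405.24310303, 372.05276489]), (49.37788391113281, 47.25273132324219)) 1.577
top [138. 320.] 26.0 (array([355.11618042, 388.34887695]), (117.9522933959961, 14.713454246520996)) 1.602
t 27.4 meas [552.  125.7 141. ] 1.532 cmd [551.966 125.72  141.038   1.532] F [ 0.9 -1.3  0.3] w 80.2 g 0.0
8 x [0.85, -0.0058, 0.002, 0.1801, 0, 0, 0.0005]
```

>>> carry_out(moves=[0.85,-0.006,0.002,0.08,0,0,0,0.85,-0.006,0.002,0.15,0,0,0,0.85,-0.006,0.002,0.175,0,0,0,0.85,-0.006,0.002,0.18,0,0,0,0.85,-0.006,0.002,0.18,0,0,0,0.2,-0.006,0.002,0.18,0,0,0,0.2,-0.006,0.002,0.18,0,0,0,0.2,-0.006,0.002,0.18,0,0,0,0.2,-0.006,0.002,0.18,0,0,0,0.2,-0.006,0.002,0.18,0,0,0,0.2,-0.006,0.002,0.18,0,0,0,0.2,-0.006,0.002,0.15,0,0,0,0.2,-0.006,0.002,0.03,0,0,0,0.2,-0.006,0.002,0.03,0,0,0,0.2,-0.006,0.002,0.03,0,0,0])

```text
t: 29.3
position: [556.1, 126.0, 123.8]
tool_rot: [[-0.999, 0.04, 0.001], [0.04, 0.999, -0.0], [-0.001, -0.0, -1.0]]
contact_force: [-0.8, -0.9, -0.8]
grip_width: 53.8
grasp_force: 12.0
```

```bash
python3 - <<'E'
from h import *
plan([(*wood(75),35,1.6,.2,5)],start=here())
E
```

```text
t 29.3 meas [556.1 126.  123.8] 1.53 cmd [556.103 125.984 123.764   1.53 ] F [-0.8 -0.9 -0.8] w 53.8 g 12.0
5 x [0.2, 0.0197, 0.435, 0.1479, 0, 0, -0.0222]
```

>>> carry_out(moves=[0.2,0.02,0.437,0,0,0,-0.022,0.2,0.02,0.437,0,0,0,-0.022,0.2,0.02,0.437,0,0,0,-0.022,0.2,0.02,0.437,0,0,0,-0.022,0.2,0.02,0.437,0,0,0,-0.022,0.2,0.02,0.437,0,0,0,-0.022,0.2,0.02,0.437,0.07,0,0,-0.022,0.2,0.02,0.437,0.12,0,0,-0.022,0.2,0.02,0.437,0.14,0,0,-0.022,0.2,0.02,0.437,0.147,0,0,-0.022,0.2,0.02,0.437,0.147,0,0,-0.022,0.72,0.02,0.437,0.147,0,0,-0.022,0.72,0.02,0.437,0.147,0,0,-0.022,0.72,0.02,0.437,0.147,0,0,-0.022,0.72,0.02,0.437,0.147,0,0,-0.022,0.72,0.02,0.437,0.1,0,0,-0.022,0.72,0.02,0.437,-0.02,0,0,-0.022,0.72,0.02,0.437,-0.02,0,0,-0.022,0.72,0.02,0.437,-0.02,0,0,-0.022])

```text
t: 31.68
position: [554.9, 388.7, 135.8]
tool_rot: [[-1.0, -0.029, 0.001], [-0.029, 1.0, 0.001], [-0.002, 0.001, -1.0]]
contact_force: [-0.9, -0.4, -0.6]
grip_width: 67.9
grasp_force: 0.0
```

```bash
python3 - <<'E'
from h import *
t=cam('top')
for k in cakes(t): print('top',k[2].round(),round(k[3],1),k[4][:2],round(float(k[4][2]),3))
plan([(558.5,2.8,140,1.53,.85,8)],start=here())
E
```

```text
top [159. 220.] 26.1 (array([605.10198975, 348.55673218]), (70.74371337890625, 15.488577842712402)) 1.528
top [293. 238.] 56.7 (array([558.98065186,   0.92892075]), (46.51548767089844, 46.47290802001953)) 0.001
top [341. 241.] 46.9 (array([ 549.87103271, -115.44796753]), (83.90896606445312, 38.68431854248047)) 1.704
top [290. 282.] 46.9 (array([450.16537476,   9.92818832]), (83.39891052246094, 38.59659194946289)) 1.531
top [140. 301.] 57.2 (array([405.21694946, 372.17758179]), (49.39401626586914, 47.26815414428711)) 1.577
top [144. 320.] 26.1 (array([356.2124939 , 373.39123535]), (148.16957092285156, 11.534296035766602)) 1.639
t 31.7 meas [554.  388.3 134. ] 1.6 cmd [553.96  388.256 134.02    1.6  ] F [-1.  -0.8 -0.7] w 67.7 g 0.0
8 x [0.85, 0.0109, -0.6424, -0.01, 0, 0, 0.0221]
```

>>> carry_out(moves=[0.85,0.01,-0.642,-0.02,0,0,0.022,0.85,0.01,-0.642,-0.02,0,0,0.022,0.85,0.01,-0.642,-0.02,0,0,0.022,0.85,0.01,-0.642,-0.02,0,0,0.022,0.85,0.01,-0.642,-0.02,0,0,0.022,0.85,0.01,-0.642,-0.02,0,0,0.022,0.85,0.01,-0.642,-0.02,0,0,0.022,0.85,0.01,-0.642,-0.02,0,0,0.022,0.85,0.01,-0.642,-0.02,0,0,0.022,0.85,0.01,-0.642,-0.02,0,0,0.022])

```text
t: 32.98
position: [559.4, 4.8, 146.7]
tool_rot: [[-0.999, 0.038, -0.001], [0.038, 0.999, 0.0], [0.001, 0.0, -1.0]]
contact_force: [0.3, -1.0, -1.2]
grip_width: 79.7
grasp_force: 0.0
```

```bash
python3 - <<'E'
from h import *
wcups()
t=cam('top')
for k in cakes(t): print('top',k[2].round(),round(k[3],1),k[4][:2],round(float(k[4][2]),3))
plan([(558.5,2.8,33,1.53,.85,8)],start=here())
E
```

```text
w [285.  80.] 5115 [450.5   9.8  84.6  40. ]
w [148. 206.] 3908 [ 548.6 -114.1   40.1   86.3]
w [279. 212.] 3022 [557.4   1.7  50.5  50.4]
w [122. 307.] 699 [ 650.2 -157.3   27.1   70.4]
w [443. 306.] 694 [661.9 158.5  69.7  27.7]
w [388. 357.] 2035 [719.4 114.2 353.5  16.4]
top [143. 221.] 25.9 (array([602.80407715, 389.08154297]), (146.25457763671875, 14.806405067443848)) 1.671
top [139. 239.] 57.7 (array([554.9810791 , 384.37637329]), (50.06405258178711, 48.47748947143555)) 0.684
top [346. 241.] 47.2 (array([ 549.89361572, -115.73522949]), (83.23409271240234, 38.65715026855469)) 1.704
top [140. 301.] 57.5 (array([405.24188232, 372.0585022 ]), (49.37861633300781, 47.25343322753906)) 1.577
top [143. 320.] 26.0 (array([356.13024902, 373.40081787]), (148.17535400390625, 11.379966735839844)) 1.639
t 33.1 meas [559.5   4.4 146.9] 1.532 cmd [559.509   4.385 146.915   1.532] F [-0.1 -0.4 -0.2] w 79.9 g 0.0
8 x [0.85, 0.0016, -0.0027, 0.1899, 0, 0, 0.0007]
```

>>> carry_out(moves=[0.85,0.001,-0.003,0.09,0,0,0,0.85,0.001,-0.003,0.16,0,0,0,0.85,0.001,-0.003,0.185,0,0,0,0.85,0.001,-0.003,0.19,0,0,0,0.85,0.001,-0.003,0.19,0,0,0,0.2,0.001,-0.003,0.19,0,0,0,0.2,0.001,-0.003,0.19,0,0,0,0.2,0.001,-0.003,0.19,0,0,0,0.2,0.001,-0.003,0.19,0,0,0,0.2,0.001,-0.003,0.19,0,0,0,0.2,0.001,-0.003,0.19,0,0,0,0.2,0.001,-0.003,0.16,0,0,0,0.2,0.001,-0.003,0.03,0,0,0,0.2,0.001,-0.003,0.03,0,0,0,0.2,0.001,-0.003,0.03,0,0,0])

```text
t: 34.95
position: [559.5, 1.4, 130.3]
tool_rot: [[-0.999, 0.04, 0.003], [0.04, 0.999, -0.001], [-0.003, -0.0, -1.0]]
contact_force: [-0.5, 0.3, -1.0]
grip_width: 53.6
grasp_force: 12.0
```

```bash
python3 - <<'E'
from h import *
plan([(*wood(0),35,1.6,.2,5)],start=here())
E
```

```text
t 35.0 meas [559.5   1.4 130.3] 1.53 cmd [559.513   1.423 130.293   1.53 ] F [-0.5  0.3 -1. ] w 53.6 g 12.0
5 x [0.2, 0.158, 0.6284, 0.1588, 0, 0, -0.0221]
```

>>> carry_out(moves=[0.2,0.158,0.63,0,0,0,-0.022,0.2,0.158,0.63,0,0,0,-0.022,0.2,0.158,0.63,0,0,0,-0.022,0.2,0.158,0.63,0,0,0,-0.022,0.2,0.158,0.63,0,0,0,-0.022,0.2,0.158,0.63,0,0,0,-0.022,0.2,0.158,0.63,0,0,0,-0.022,0.2,0.158,0.63,0,0,0,-0.022,0.2,0.158,0.63,0.08,0,0,-0.022,0.2,0.158,0.63,0.13,0,0,-0.022,0.2,0.158,0.63,0.15,0,0,-0.022,0.2,0.158,0.63,0.158,0,0,-0.022,0.2,0.158,0.63,0.158,0,0,-0.022,0.72,0.158,0.63,0.158,0,0,-0.022,0.72,0.158,0.63,0.158,0,0,-0.022,0.72,0.158,0.63,0.158,0,0,-0.022,0.72,0.158,0.63,0.158,0,0,-0.022,0.72,0.158,0.63,0.11,0,0,-0.022,0.72,0.158,0.63,-0.01,0,0,-0.022,0.72,0.158,0.63,-0.01,0,0,-0.022])

```text
t: 37.45
position: [482.2, 384.6, 140.5]
tool_rot: [[-1.0, -0.029, 0.008], [-0.029, 1.0, 0.004], [-0.008, 0.004, -1.0]]
contact_force: [0.4, -0.5, 0.3]
grip_width: 67.3
grasp_force: 0.0
```

```bash
python3 - <<'E'
from h import *
t=cam('top')
for k in cakes(t): print('top',k[2].round(),round(k[3],1),k[4][:2],round(float(k[4][2]),3))
plan([(450.2,9.9,140,-0.041,1,8)],start=here())
E
```

```text
top [142. 221.] 25.8 (array([602.55700684, 389.11312866]), (146.15757751464844, 12.402608871459961)) 1.648
top [341. 241.] 47.1 (array([ 549.86804199, -115.42193604]), (83.88821411132812, 38.799434661865234)) 1.707
top [290. 282.] 47.0 (array([450.11489868,   9.92856979]), (83.39176940917969, 38.70037078857422)) 1.531
top [140. 301.] 57.6 (array([405.25454712, 371.99795532]), (49.370819091796875, 47.24595260620117)) 1.577
top [144. 320.] 26.0 (array([356.33728027, 372.18856812]), (150.61680603027344, 11.626394271850586)) 1.639
t 37.5 meas [481.4 384.2 139.2] 1.6 cmd [481.428 384.213 139.211   1.6  ] F [ 0.8  0.4 -0.2] w 67.3 g 0.0
8 x [1, 0.0701, -0.6221, -0.0013, 0, 0, 0.5223]
```

>>> carry_out(moves=[1,0.07,-0.622,-0.02,0,0,0.522,1,0.07,-0.622,-0.02,0,0,0.522,1,0.07,-0.622,-0.02,0,0,0.522,1,0.07,-0.622,-0.02,0,0,0.522,1,0.07,-0.622,-0.02,0,0,0.522,1,0.07,-0.622,-0.02,0,0,0.522,1,0.07,-0.622,-0.02,0,0,0.522,1,0.07,-0.622,-0.02,0,0,0.522,1,0.07,-0.622,-0.02,0,0,0.522,1,0.07,-0.622,-0.02,0,0,0.522,1,0.07,-0.622,-0.02,0,0,0.522,1,0.07,-0.622,-0.02,0,0,0.522,1,0.07,-0.622,-0.02,0,0,0.522])

```text
t: 39.12
position: [448.1, 8.9, 147.0]
tool_rot: [[0.04, 0.999, -0.0], [0.999, -0.04, 0.0], [0.0, -0.0, -1.0]]
contact_force: [-0.4, -0.0, 0.0]
grip_width: 93.9
grasp_force: 0.0
```

```bash
python3 - <<'E'
from h import *
t=cam('top')
for k in cakes(t): print('top',k[2].round(),round(k[3],1),k[4][:2],round(float(k[4][2]),3))
plan([(450.2,9.9,34,-0.041,1,8)],start=here())
E
```

```text
top [143. 221.] 26.2 (array([602.55029297, 388.93231201]), (146.1003875732422, 12.687437057495117)) 1.649
top [139. 239.] 57.6 (array([554.9262085 , 384.09197998]), (49.44083786010742, 48.839561462402344)) 1.127
top [341. 241.] 47.2 (array([ 549.85980225, -115.40855408]), (83.87752532958984, 38.7944221496582)) 1.707
top [139. 269.] 57.8 (array([481.78469849, 377.64248657]), (48.985633850097656, 47.099788665771484)) 0.056
top [140. 301.] 57.4 (array([405.2366333 , 372.07345581]), (49.38054656982422, 47.25111770629883)) 1.577
top [144. 320.] 26.1 (array([356.55606079, 372.24996948]), (150.436279296875, 11.971625328063965)) 1.64
t 39.2 meas [448.2   8.8 147. ] -0.04 cmd [ 4.48192e+02  8.84800e+00  1.47038e+02 -4.00000e-02] F [0.6 0.8 0.6] w 94.0 g 0.0
8 x [1, 0.0019, 0.0033, 0.1884, 0, 0, 0.0004]
```

>>> carry_out(moves=[1,0.002,0.003,0.09,0,0,0,1,0.002,0.003,0.16,0,0,0,1,0.002,0.003,0.183,0,0,0,1,0.002,0.003,0.188,0,0,0,1,0.002,0.003,0.188,0,0,0,0.2,0.002,0.003,0.188,0,0,0,0.2,0.002,0.003,0.188,0,0,0,0.2,0.002,0.003,0.188,0,0,0,0.2,0.002,0.003,0.188,0,0,0,0.2,0.002,0.003,0.188,0,0,0,0.2,0.002,0.003,0.188,0,0,0,0.2,0.002,0.003,0.188,0,0,0,0.2,0.002,0.003,0.188,0,0,0,0.2,0.002,0.003,0.16,0,0,0,0.2,0.002,0.003,0.05,0,0,0,0.2,0.002,0.003,0.05,0,0,0,0.2,0.002,0.003,0.05,0,0,0], force=20)

```text
t: 41.3
position: [449.5, 10.1, 116.4]
tool_rot: [[0.04, 0.999, -0.001], [0.999, -0.04, 0.0], [0.0, -0.001, -1.0]]
contact_force: [-0.4, -0.0, -1.4]
grip_width: 49.8
grasp_force: 20.0
```

```bash
python3 - <<'E'
from h import *
plan([(*alu(-60),36,-0.03,.2,5)],start=here())
E
```

```text
t 41.3 meas [449.5  10.1 116.4] -0.04 cmd [ 4.49520e+02  1.00630e+01  1.16386e+02 -4.00000e-02] F [-0.4 -0.  -1.4] w 49.8 g 20.0
5 x [0.2, -0.6783, -0.0168, 0.134, 0, 0, -0.0033]
```

>>> carry_out(moves=[0.2,-0.678,-0.017,0,0,0,-0.003,0.2,-0.678,-0.017,0,0,0,-0.003,0.2,-0.678,-0.017,0,0,0,-0.003,0.2,-0.678,-0.017,0,0,0,-0.003,0.2,-0.678,-0.017,0,0,0,-0.003,0.2,-0.678,-0.017,0,0,0,-0.003,0.2,-0.678,-0.017,0,0,0,-0.003,0.2,-0.678,-0.017,0,0,0,-0.003,0.2,-0.678,-0.017,0.06,0,0,-0.003,0.2,-0.678,-0.017,0.11,0,0,-0.003,0.2,-0.678,-0.017,0.128,0,0,-0.003,0.2,-0.678,-0.017,0.134,0,0,-0.003,0.2,-0.678,-0.017,0.134,0,0,-0.003,0.72,-0.678,-0.017,0.134,0,0,-0.003,0.72,-0.678,-0.017,0.134,0,0,-0.003,0.72,-0.678,-0.017,0.134,0,0,-0.003,0.72,-0.678,-0.017,0.134,0,0,-0.003,0.72,-0.678,-0.017,0.08,0,0,-0.003,0.72,-0.678,-0.017,-0.04,0,0,-0.003,0.72,-0.678,-0.017,-0.04,0,0,-0.003])

```text
t: 43.8
position: [425.3, -398.6, 146.3]
tool_rot: [[0.031, 1.0, 0.005], [0.999, -0.031, -0.008], [-0.007, 0.006, -1.0]]
contact_force: [0.4, -0.1, -0.8]
grip_width: 67.7
grasp_force: 0.0
```

```bash
python3 - <<'E'
from h import *
t=cam('top')
for k in cakes(t): print('top',k[2].round(),round(k[3],1),k[4][:2],round(float(k[4][2]),3))
plan([(549.9,-115.4,140,0.135,1,8)],start=here())
E
```

```text
top [148. 227.] 56.4 (array([576.60528564, 373.61990356]), (143.84005737304688, 56.90040969848633)) 1.641
top [341. 241.] 47.2 (array([ 549.84991455, -115.41365814]), (83.88162994384766, 38.6717529296875)) 1.704
top [139. 269.] 57.6 (array([481.78372192, 377.74121094]), (48.99812698364258, 47.11173629760742)) 0.056
top [459. 294.] 48.0 (array([ 424.3913269 , -394.14022827]), (82.52649688720703, 39.71097946166992)) 1.527
top [140. 301.] 57.7 (array([404.66235352, 372.48287964]), (49.23107147216797, 48.02259063720703)) 0.831
top [144. 320.] 26.2 (array([356.14752197, 373.31893921]), (148.14358520507812, 11.402752876281738)) 1.64
t 43.9 meas [ 424.8 -397.9  145.1] -0.031 cmd [ 4.24780e+02 -3.97930e+02  1.45098e+02 -3.10000e-02] F [-0.  -1.3  0.9] w 67.7 g 0.0
8 x [1, 0.4771, 0.1939, 0.0085, 0, 0, -0.0528]
```

>>> carry_out(moves=[1,0.477,0.194,-0.01,0,0,-0.053,1,0.477,0.194,-0.01,0,0,-0.053,1,0.477,0.194,-0.01,0,0,-0.053,1,0.477,0.194,-0.01,0,0,-0.053,1,0.477,0.194,-0.01,0,0,-0.053,1,0.477,0.194,-0.01,0,0,-0.053,1,0.477,0.194,-0.01,0,0,-0.053,1,0.477,0.194,-0.01,0,0,-0.053,1,0.477,0.194,-0.01,0,0,-0.053])

```text
t: 44.98
position: [548.2, -114.8, 146.8]
tool_rot: [[-0.133, 0.991, -0.0], [0.991, 0.133, 0.0], [0.0, -0.0, -1.0]]
contact_force: [0.3, -0.1, -0.4]
grip_width: 93.9
grasp_force: 0.0
```

```bash
python3 - <<'E'
from h import *
t=cam('top'); save('top2.png',t['frame'])
for k in cakes(t): print('top',k[2].round(),round(k[3],1),k[4][:2],round(float(k[4][2]),3))
wcups()
plan([(549.9,-115.4,34,0.135,1,8)],start=here())
E
```

```text
top [148. 227.] 56.5 (array([576.65618896, 372.5213623 ]), (146.22061157226562, 56.600624084472656)) 1.636
top [139. 269.] 57.8 (array([481.72140503, 377.75064087]), (48.39372253417969, 47.66844940185547)) 0.004
top [459. 294.] 47.9 (array([ 424.12527466, -394.16342163]), (82.72514343261719, 38.71819305419922)) 1.533
top [140. 301.] 57.6 (array([405.25564575, 371.98266602]), (49.36882781982422, 47.23988342285156)) 1.577
top [144. 320.] 26.0 (array([357.28646851, 372.24795532]), (150.62997436523438, 14.981213569641113)) 1.627
w [284. 212.] 4823 [ 549.6 -115.1   39.8   83.9]
w [ 99. 304.] 732 [ 377.  -236.1   71.4   31.4]
w [465. 304.] 731 [ 744.7 -187.1   31.2   71.6]
w [406. 355.] 1872 [ 709.1 -251.5  336.7   17. ]
t 45.1 meas [ 548.4 -114.5  147. ] 0.134 cmd [ 5.48364e+02 -1.14518e+02  1.46996e+02  1.34000e-01] F [ 0.5 -0.5  0.3] w 94.0 g 0.0
8 x [1, -0.0018, 0.0023, 0.1883, 0, 0, -0.0003]
```

View pics/top2.png

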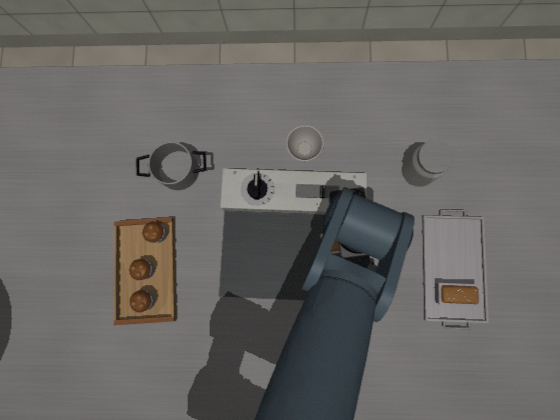

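One cup was knocked to about (153,231), into the tray's corner. I'll check it after the loaf. The loaf in the aluminium tray is fine.

>>> carry_out(moves=[1,-0.002,0.002,0.09,0,0,0,1,-0.002,0.002,0.16,0,0,0,1,-0.002,0.002,0.183,0,0,0,1,-0.002,0.002,0.188,0,0,0,1,-0.002,0.002,0.188,0,0,0,0.2,-0.002,0.002,0.188,0,0,0,0.2,-0.002,0.002,0.188,0,0,0,0.2,-0.002,0.002,0.188,0,0,0,0.2,-0.002,0.002,0.188,0,0,0,0.2,-0.002,0.002,0.188,0,0,0,0.2,-0.002,0.002,0.188,0,0,0,0.2,-0.002,0.002,0.188,0,0,0,0.2,-0.002,0.002,0.188,0,0,0,0.2,-0.002,0.002,0.16,0,0,0,0.2,-0.002,0.002,0.05,0,0,0,0.2,-0.002,0.002,0.05,0,0,0,0.2,-0.002,0.002,0.05,0,0,0])

```text
t: 47.2
position: [549.9, -114.7, 117.5]
tool_rot: [[-0.135, 0.991, 0.001], [0.991, 0.135, -0.0], [-0.0, 0.001, -1.0]]
contact_force: [-0.4, -0.2, -1.6]
grip_width: 49.9
grasp_force: 20.0
```

```bash
python3 - <<'E'
from h import *
plan([(*alu(58),36,-0.03,.2,5)],start=here())
E
```

```text
t 47.2 meas [ 549.9 -114.7  117.5] 0.136 cmd [ 5.49919e+02 -1.14661e+02  1.17528e+02  1.36000e-01] F [-0.4 -0.2 -1.6] w 49.9 g 20.0
5 x [0.2, -0.4688, -0.079, 0.1359, 0, 0, 0.0527]
```

>>> carry_out(moves=[0.2,-0.469,-0.079,0,0,0,0.053,0.2,-0.469,-0.079,0,0,0,0.053,0.2,-0.469,-0.079,0,0,0,0.053,0.2,-0.469,-0.079,0,0,0,0.053,0.2,-0.469,-0.079,0,0,0,0.053,0.2,-0.469,-0.079,0,0,0,0.053,0.2,-0.469,-0.079,0,0,0,0.053,0.2,-0.469,-0.079,0.06,0,0,0.053,0.2,-0.469,-0.079,0.11,0,0,0.053,0.2,-0.469,-0.079,0.13,0,0,0.053,0.2,-0.469,-0.079,0.135,0,0,0.053,0.2,-0.469,-0.079,0.135,0,0,0.053,0.72,-0.469,-0.079,0.135,0,0,0.053,0.72,-0.469,-0.079,0.135,0,0,0.053,0.72,-0.469,-0.079,0.135,0,0,0.053,0.72,-0.469,-0.079,0.135,0,0,0.053,0.72,-0.469,-0.079,0.08,0,0,0.053,0.72,-0.469,-0.079,-0.06,0,0,0.053,0.72,-0.469,-0.079,-0.06,0,0,0.053])

```text
t: 49.58
position: [542.6, -401.6, 158.0]
tool_rot: [[0.031, 1.0, 0.005], [1.0, -0.031, -0.005], [-0.005, 0.005, -1.0]]
contact_force: [0.6, 0.6, 0.3]
grip_width: 67.7
grasp_force: 0.0
```

>>> carry_out(moves=[0.85,0.4,-0.2,0,0,0,0,0.85,0.4,-0.2,0,0,0,0,0.85,0.4,-0.2,0,0,0,0,0.85,0.4,-0.2,0,0,0,0,0.85,0.4,-0.2,0,0,0,0,0.85,0.4,-0.2,0,0,0,0])

```text
t: 50.32
position: [428.5, -156.0, 153.0]
tool_rot: [[0.03, 1.0, 0.0], [1.0, -0.03, -0.0], [-0.0, 0.0, -1.0]]
contact_force: [0.4, 1.0, -0.3]
grip_width: 80.1
grasp_force: 0.0
```

```bash
python3 - <<'E'
from h import *
t=cam('top'); np.savez('top3.npz',**t)
f=t['frame']; H,S,V=cv2.split(cv2.cvtColor(f,cv2.COLOR_RGB2HSV)); P=pts(t)
for k in cakes(t): print('top',k[2].round(),round(k[3],1),k[4][:2],round(float(k[4][2]),3))
m=(P[...,2]>36)&(P[...,2]<70); v,u=np.mgrid[:420,:560]; m&=(u<182)&(u>110)&(v>210)&(v<330)
n,l,st,ce=cv2.connectedComponentsWithStats(m.astype(np.uint8))
for i in range(1,n):
    if st[i,4]>60: 
        q=rect(t,l==i,48); d=q[0]-np.array([480,382]); c,s=np.cos(.07),np.sin(.07); print(ce[i],q[:2],'zmax',np.percentile(P[l==i][:,2],98),'tray',c*d[0]+s*d[1],-s*d[0]+c*d[1])
for m2,n in (((P[...,2]>75)&(P[...,2]<110)&(u>=235)&(u<280)&(v>=165)&(v<205),'dial'),): print(n,rect(t,m2,94.5))
print(V[188:194,294:348].mean(0).astype(int).tolist())
a=np.hstack([cv2.resize(f[205:335,100:200],None,fx=4,fy=4),cv2.resize(f[205:335,405:505],None,fx=4,fy=4)])
save('top3.png',np.clip(a*1.4,0,255).astype(np.uint8)); plan([])
E
```

```text
top [149. 227.] 55.9 (array([576.57281494, 373.81195068]), (143.8632049560547, 56.91007614135742)) 1.643
top [459. 245.] 48.1 (array([ 541.0524292 , -399.13998413]), (83.82028198242188, 38.56709671020508)) 1.52
top [139. 269.] 57.5 (array([481.7835083 , 377.77160645]), (49.00191116333008, 47.115482330322266)) 0.056
top [459. 294.] 48.0 (array([ 424.13165283, -394.12390137]), (82.71662139892578, 38.71420669555664)) 1.533
top [140. 301.] 57.7 (array([404.65948486, 372.49664307]), (49.232872009277344, 48.024314880371094)) 0.831
top [143. 320.] 26.3 (array([356.26538086, 373.35095215]), (148.0891571044922, 11.595309257507324)) 1.639
[153.45866667 231.624     ] (array([574.26940918, 350.56347656]), (53.08164596557617, 53.060829162597656)) zmax 61.55396724279303 tray 91.83978346087113 -37.95300629441809
[140.4973545  269.06613757] (array([481.68197632, 377.96115112]), (52.841453552246094, 52.05609130859375)) zmax 61.19976033111107 tray 1.3953685683616253 -4.14659994993678
[140.805 300.805] (array([404.75610352, 372.25823975]), (53.397090911865234, 53.074947357177734)) zmax 60.50577658371684 tray -75.74099065118031 -4.455130320624063
dial (array([679.08654785,  89.63673401]), (58.84449768066406, 15.876242637634277), np.float32(3.0997276))
[153, 133, 93, 92, 92, 92, 92, 93, 92, 92, 92, 93, 92, 92, 92, 92, 92, 93, 92, 92, 93, 93, 92, 92, 92, 75, 45, 48, 29, 45, 58, 72, 92, 93, 92, 92, 92, 91, 92, 92, 91, 91, 92, 91, 87, 120, 154, 154, 140, 88, 36, 96, 141, 153]
t 50.4 meas [ 429.1 -157.   153.4] -0.031 cmd [ 5.40974e+02 -3.99740e+02  3.60000e+01 -3.00000e-02] F [0.2 0.5 0. ] w 80.2 g 0.0
```

View pics/top3.png

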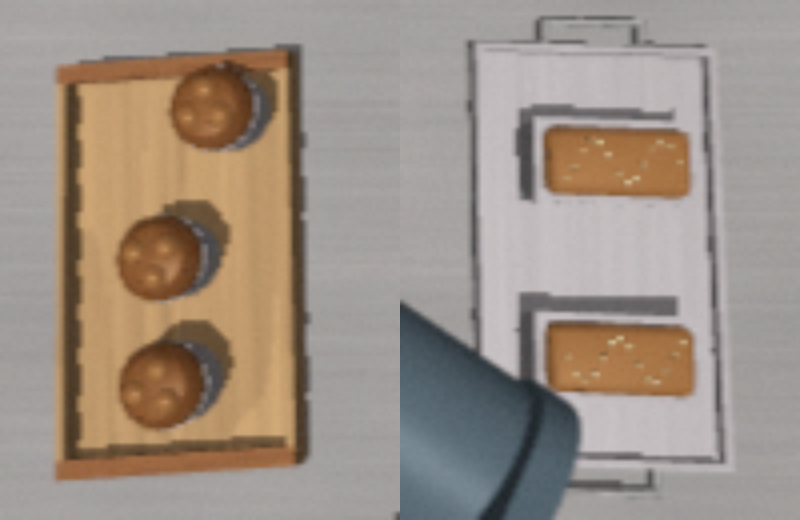

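The knocked cup at crop (212,108) is upright on the tray floor, at tray (92,-38) mm and within limits. The other two cups and both loaves also stand flat in their trays. The nub is at the locked end, the dial is on zero and the gripper is clear, so I'm handing in.

```bash
python3 -c "
from bench import manip
print(manip.sign_off())"
```

```text
the job is handed in; nothing more can be done
None
```

Job handed in (no verdict came back): at the last look the lock was at its locked end, the dial on zero, both loaves in the aluminium tray and all three cup cakes in the wooden tray (one knocked aside but upright within limits); the lock took a second locking push after a wrong move of mine dragged it back.

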